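# Seat the sections of a sawn dental model

## Task

On the blue mat stands a plaster tooth model that has been sawn into six sections, each still standing a few millimetres up on its pins. Go round the row of teeth with the fingertips in order, from either back end over the front to the other back end, and press each section gently straight down from above as you come to it until all six are fully home on the grey plate. Do not grip or lift anything, do not shove the model about, and leave the uncut model and everything else on the mat where it is.

Things in the scene. Friction and masses are not known exactly. Their poses are not given: they have to be found in the camera images.
- model: sawn model: loose D-shaped grey plastic plate, 64 (x) x 72 (y) x 14 mm, with a horseshoe of ivory plaster teeth cut into six sections; 0.25 kg in all. Origin: centre of the plate's underside, on the 2 mm thick mat; z up; the rounded front and front teeth look to its -x, the row's back ends to +x. With all seated, the biting surface is flat, 33 mm above the origin. cast is the uncut model
- section1 (a joint): how far section 1 (two molars, 20 mm long along the row; at the +y back end) still stands up from its seat, in m: 0 = fully home on the plate, 0.003 to 0.006 at the start. It slides straight down on its two dowel pins against about 1.5 N of friction, stays where it is left, and stops dead at 0. It comes off its pins if pulled up past 0.012; plaster chips at 40 N
- top1 (a point): middle of the biting surface of section 1, level with its highest cusps or edges; moves with it. Seated, it lies at x 12, y 25, z 33 mm in the model's frame. The teeth are 7 to 11 mm wide across the row and 8 mm high, on a plaster ridge 10 to 13 mm wide, 11 mm high. z up; y runs along the row, from section 1 towards section 6
- section2 (a joint): how far section 2 (two premolars, 14 mm long; next to section 1) still stands up from its seat, in m: 0 = fully home on the plate, 0.003 to 0.006 at the start. It slides straight down on its two dowel pins against about 1.5 N of friction, stays where it is left, and stops dead at 0. It comes off its pins if pulled up past 0.012; plaster chips at 40 N
- top2 (a point): middle of the biting surface of section 2, level with its highest cusps or edges; moves with it. Seated, it lies at x -4, y 21, z 33 mm in the model's frame. The teeth are 7 to 11 mm wide across the row and 8 mm high, on a plaster ridge 10 to 13 mm wide, 11 mm high. z up; y runs along the row, from section 1 towards section 6
- section3 (a joint): how far section 3 (canine and two incisors, 22 mm long; the +y half of the front) still stands up from its seat, in m: 0 = fully home on the plate, 0.003 to 0.006 at the start. It slides straight down on its two dowel pins against about 1.5 N of friction, stays where it is left, and stops dead at 0. It comes off its pins if pulled up past 0.012; plaster chips at 40 N
- top3 (a point): middle of the biting surface of section 3, level with its highest cusps or edges; moves with it. Seated, it lies at x -18, y 10, z 33 mm in the model's frame. The teeth are 7 to 11 mm wide across the row and 8 mm high, on a plaster ridge 10 to 13 mm wide, 11 mm high. z up; y runs along the row, from section 1 towards section 6
- section4 (a joint): how far section 4 (two incisors and canine, 22 mm long; the -y half of the front) still stands up from its seat, in m: 0 = fully home on the plate, 0.003 to 0.006 at the start. It slides straight down on its two dowel pins against about 1.5 N of friction, stays where it is left, and stops dead at 0. It comes off its pins if pulled up past 0.012; plaster chips at 40 N
- top4 (a point): middle of the biting surface of section 4, level with its highest cusps or edges; moves with it. Seated, it lies at x -18, y -10, z 33 mm in the model's frame. The teeth are 7 to 11 mm wide across the row and 8 mm high, on a plaster ridge 10 to 13 mm wide, 11 mm high. z up; y runs along the row, from section 1 towards section 6
- section5 (a joint): how far section 5 (two premolars, 14 mm long; next to section 6) still stands up from its seat, in m: 0 = fully home on the plate, 0.003 to 0.006 at the start. It slides straight down on its two dowel pins against about 1.5 N of friction, stays where it is left, and stops dead at 0. It comes off its pins if pulled up past 0.012; plaster chips at 40 N
- top5 (a point): middle of the biting surface of section 5, level with its highest cusps or edges; moves with it. Seated, it lies at x -4, y -21, z 33 mm in the model's frame. The teeth are 7 to 11 mm wide across the row and 8 mm high, on a plaster ridge 10 to 13 mm wide, 11 mm high. z up; y runs along the row, from section 1 towards section 6
- section6 (a joint): how far section 6 (two molars, 20 mm long; at the -y back end) still stands up from its seat, in m: 0 = fully home on the plate, 0.003 to 0.006 at the start. It slides straight down on its two dowel pins against about 1.5 N of friction, stays where it is left, and stops dead at 0. It comes off its pins if pulled up past 0.012; plaster chips at 40 N
- top6 (a point): middle of the biting surface of section 6, level with its highest cusps or edges; moves with it. Seated, it lies at x 12, y -25, z 33 mm in the model's frame. The teeth are 7 to 11 mm wide across the row and 8 mm high, on a plaster ridge 10 to 13 mm wide, 11 mm high. z up; y runs along the row, from section 1 towards section 6
- cast: bystander: one-piece ivory plaster cast of the same size and tooth row, without saw cuts, on a plaster base 14 mm thick, 33 mm high in all; origin at the centre of its underside
- wax_tin: bystander: round flat tin, 72 mm wide, 24 mm high; origin centre of underside
- carver: bystander: steel wax carver, 150 mm long, 8 mm thick, lying along its x; origin under its middle
- dappen: bystander: small white porcelain dish, 36 mm wide, 22 mm high; origin centre of underside
- bottle: bystander: small amber bottle, 42 mm wide, 75 mm high, standing; origin centre of underside
- brush: bystander: flat brush, 170 mm long, lying along its x; origin near its middle, underneath
- bowl: bystander: mixing bowl, 108 mm wide, 56 mm high; origin centre of underside
- gauge: bystander: flat steel thickness gauge like small tongs, 105 mm long, 8 mm high, lying along its x; origin under its pivot
Not all that is in view belongs to the job. What is shaped like the model but purple is not meant.

How it is judged:
On the way, in this order (a step that is already met when the one before it is completed fails the run):
1. both sections at one back end of the row are home (1 and 2, or 6 and 5), the front ones not yet both ((value of joint each of section1, section2 below 0.0015 m or value of joint each of section6, section5 below 0.0015 m)), for 0.05 s.
2. then both front sections (3 and 4) are home too, the far end not yet (value of joint each of section3, section4 below 0.0015 m and (value of joint each of section1, section2 below 0.0015 m or value of joint each of section6, section5 below 0.0015 m)), for 0.05 s.
3. then all six sections are home (value of joint each of section1, section2, section3, section4, section6, section5 below 0.0015 m), for 0.2 s.
At the end, for the whole second after the job is handed in: All six sections stand less than 1.5 mm above their seat, and the model lies flat and still on the mat within 20 mm of where it started (all of step 3 and distance of model from where it was at the start of the episode below 0.02 m and height (world z) of model below 0.006 m and angle between model's own z axis and vertical below 0.05 rad and linear speed of model below 0.01 m/s); the robot touches nothing.
It fails at once if a section is pulled up off its pins (more than 12 mm above its seat) (value of joint any of section1, section2, section3, section4, section5, section6 above 0.012 m).
It fails at once if the sawn model is lifted (more than 8 mm) or tipped (more than 0.2 rad) (height (world z) of model above 0.01 m or angle between model's own z axis and vertical above 0.2 rad).
It fails at once if the sawn model is shoved more than 20 mm from its place (distance of model from where it was at the start of the episode above 0.02 m).
It fails at once if the fingers bear on the sawn model with more than 40 N (contact force between the fingers and model above 40 N).
It fails at once if the one-piece cast or another thing on the mat is moved more than 15 mm (distance of any of cast, wax_tin, carver, dappen, bottle, brush, bowl, gauge from where it was at the start of the episode above 0.015 m).
It also fails if it takes over 48 s, if anything falls off the work surface, if the arm or the gripper's body presses on something with over 40 N, if the wrist force passes 120 N, or if a joint passes its speed limit or range.

## Robot

A 6-joint arm with a two-finger parallel gripper is mounted at the origin on the work surface. World frame = base frame: x ahead of the robot, y to its left, z up, the work surface at z = 0. Lengths are in m, angles in rad, forces in N, time in s.
With the tool pointing down it reaches from about 0.35 to 0.775 m from the base axis. Payload 5.5 kg.
Tool frame: the origin (TCP) lies midway between the tips of the shut fingers; the grasp point (between the pads) lies hold_point_z behind it (hold_point_z is the distance from the TCP to the grasp point, in m); z points along the fingers, y is the direction in which the jaws open and shut (so a half turn about z gives the same grasp; the last joint's range is limited). The gripper opens to 85 mm and grips with 20 to 120 N. Pads are 22 mm wide; open, the fingers measure 114 mm over their backs; the gripper's body (76 mm by 85 mm) begins 54 mm behind the grasp point. The pads swing forward as they close: fully open they stand 13 mm farther back than shut.
Start: joints at [-1.344, 0.313, 0.046, 1.304, 0, 1.431], TCP at [0.206, -0.537, 0.231] pointing down, gripper open.
Joint ranges: [-2.76, 2.76], [-0.86, 1.69], [-1.03, 1.26], [-2.2, 2.34], [-1.47, 1.5], [-3.14, 3.14]. Speed limits (rad/s): [2.57, 2.57, 3.14, 3.14, 3.14, 3.14].

## Interface

Orientations are given as a unit quaternion [w, x, y, z].
In Python, from workcell import * gives the robot as it stands. The module is installed in compiled form; this text tells all that it offers.
- The arm moves only by the tool jog_arm, never from a script. Its argument "plan" is a list of rows, each a list of 6 numbers: the shift along the world's x, y, z in m, then the turn, a rotation vector about the world's x, y, z in degrees. A call has exactly 10 rows; each row shifts and turns the commanded pose from where the row before left it; what a row does not reach is not made up. A row lasts 1/10 s, in which the tool goes at most 50 mm and 8.59 degrees, less where a joint would pass 70% of its speed; a pose out of reach is approached as far as the arm can. A call with a gripper value outside its range is refused whole. "hand" is the opening, from 0 (shut) to 1 (fully open), set as the call begins (left out, the last holds). The fingers move at their own pace and stop on an object; "force" is the grip in N (left out, the last holds). Time passes only in rows, so rows that do not move let the fingers close, or fill a call up. It gives the time, the measured TCP pose, the force and the opening at its end, in the units of the state.
- get_state(): the state, without advancing time (a new reading comes with each control period).
- read_camera(name): name is "scene" or "top" or "wrist"; returns the picture (384x512x3 uint8, red, green, blue); there is no depth.
- calibration(name): a dict with "K" (3x3 intrinsics, pixels), "D" ([k1, k2, p1, p2, k3] as OpenCV has them; the pictures are not rectified), "world_to_cam" (4x4, takes a point from world to camera coordinates). Camera axes: x right, y down, z forward; pixel columns grow to the right and rows downward; lengths in m; the calibration is good to about 2 mm. A picture is of the moment at which its call begins: read the wrist's pose just before it. calibration takes no time and is no camera call; for the wrist camera it gives the pose at the moment of the call.
- hand_in(): hands the job in, once; it reports no verdict.
The state is a dict: "clock": time; "joint_pos": joint angles; "qvel": joint speeds; "tau": joint torques, N m; "tcp_pos": TCP position; "orientation": TCP orientation; "wrist_force": force on the tool from outside, world axes, zero at the start; "ft_torque": the same for the moment, N m; "finger_gap": finger opening in m.
Only numpy, scipy, OpenCV 4.12 (cv2) and the standard library are available. Lean on these libraries where they do the work, as an engineer would, in place of code of your own. Each camera call takes 0.05 s, during which the arm holds its last target.

## Working session

There is one attempt and no reset: what is moved stays moved. The work goes in short steps, Python scripts to look and compute and a tool call to move; the robot and the scene stay as the last step left them, time stands still between calls to the robot, and variables do not carry over. Pictures are saved under pics/ and viewed, and the job is handed in when it is done.

Besides the shell and the picture viewer there is one more tool, called after "Call:" by a JSON object that holds its "fn" and its "kwargs", one argument or row to a line. jog_arm: Moves the arm, as the interface text tells. Its arguments: {"type":"object","properties":{"plan":{"type":"array","items":{"type":"array","items":{"type":"number"}}},"hand":{"type":"number"},"force":{"type":"number"}},"required":["plan"]}

```bash
mkdir -p pics
python3 - <<'E'
from workcell import *
import cv2
print(get_state())
for n in ["scene","top"]:
    im=read_camera(n); cv2.imwrite(f"pics/{n}0.png",im[:,:,::-1]); c=calibration(n); print(n,c)
E
```

```text
{'clock': 0.0, 'joint_pos': array([-1.34361485e+00,  3.14010930e-01,  4.49756303e-02,  1.30361263e+00,
       -1.66815686e-05,  1.43120971e+00]), 'qvel': array([ 0.00104892, -0.00103115, -0.00057436, -0.00043545, -0.00063374,
       -0.00093263]), 'tau': array([ 7.65087748e-05, -4.80630362e+01,  2.98532188e+01,  1.95602572e-02,
       -3.87889554e-05,  6.23702178e-06]), 'tcp_pos': array([ 0.20607065, -0.53624939,  0.23040152]), 'orientation': array([-9.24548236e-04,  9.83231793e-01,  1.82357844e-01, -4.88675311e-05]), 'wrist_force': array([0.15416456, 0.55358551, 0.75586467]), 'ft_torque': array([-0.00891986, -0.01011086,  0.01808879]), 'finger_gap': 0.08539101244546797}
scene {'K': array([[437.15386267,   0.        , 255.15690748],
       [  0.        , 437.15386267, 186.94083714],
       [  0.        ,   0.        ,   1.        ]]), 'D': array([-0.04313743,  0.        ,  0.        ,  0.        ,  0.        ]), 'world_to_cam': array([[ 0.82706141,  0.56201848, -0.01022963, -0.42398175],
       [ 0.32080262, -0.48687773, -0.81242585, -0.10414389],
       [-0.46157892,  0.66864438, -0.58297478,  1.62356192],
       [ 0.        ,  0.        ,  0.        ,  1.        ]])}
top {'K': array([[384.76077008,   0.        , 252.46591313],
       [  0.        , 384.76077008, 192.40319681],
       [  0.        ,   0.        ,   1.        ]]), 'D': array([-0.05040193,  0.        ,  0.        ,  0.        ,  0.        ]), 'world_to_cam': array([[ 0.01909119, -0.99979594,  0.00660328, -0.02117219],
       [-0.99376253, -0.01970092, -0.10976299,  0.53229636],
       [ 0.10987068, -0.00446659, -0.99393585,  0.9186908 ],
       [ 0.        ,  0.        ,  0.        ,  1.        ]])}
```

View pics/scene0.png

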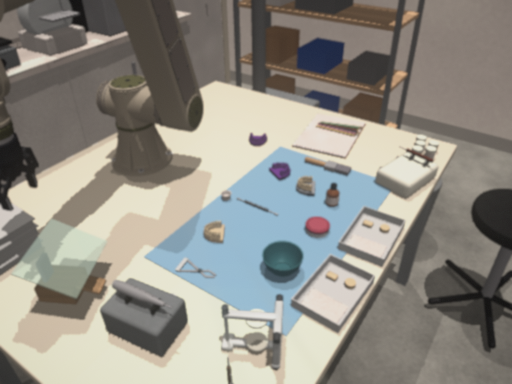

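View pics/top0.png

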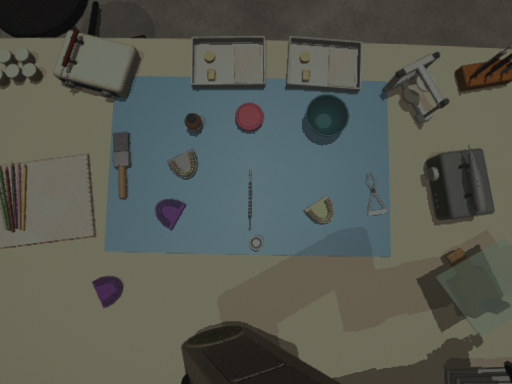

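Run:
```python
import cv2,numpy as np
t=cv2.imread("pics/top0.png"); s=cv2.imread("pics/scene0.png")
f=lambda im,x,y,r=24:cv2.resize(im[y-r:y+r,x-r:x+r],(390,290),interpolation=cv2.INTER_CUBIC) if 0 else cv2.resize(im[y-r:y+r,x-r:x+r],(298,298),interpolation=cv2.INTER_CUBIC)
cv2.imwrite("pics/crop0.png",np.vstack([np.hstack([f(t,183,163),f(t,320,210)]),np.hstack([f(s,306,186),f(s,215,232)])]))
```

```text
(no output)
```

View pics/crop0.png

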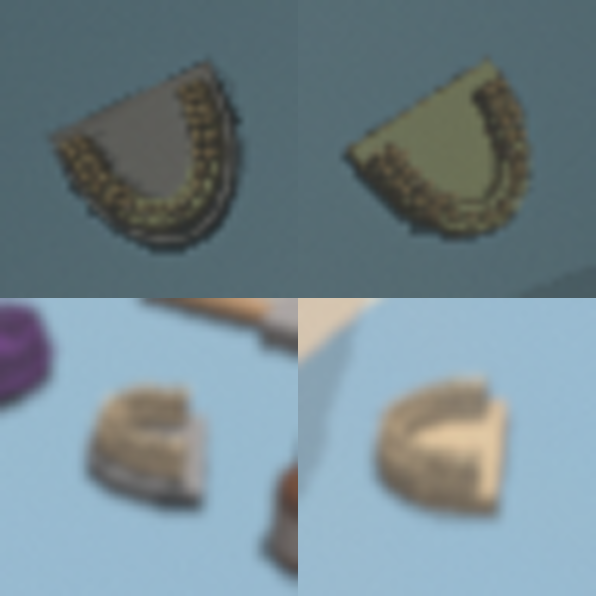

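```bash
cat > h.py <<'E'
import numpy as np,cv2
from workcell import *
def ray(c,px,z):
    u=cv2.undistortPoints(np.array(px,float).reshape(-1,1,2),c["K"],np.array(c["D"],float)).reshape(-1,2)
    M=c["world_to_cam"];R=M[:3,:3];t=M[:3,3];o=-R.T@t
    d=np.c_[u,np.ones(len(u))]@R
    return o+d*((z-o[2])/d[:,2])[:,None]
def proj(c,P):
    M=c["world_to_cam"];return cv2.projectPoints(np.array(P,float).reshape(-1,1,3),cv2.Rodrigues(M[:3,:3])[0],M[:3,3],c["K"],np.array(c["D"],float))[0].reshape(-1,2)
E
python3 - <<'E'
from h import *
c=calibration("top")
k=48/298
a,b=ray(c,[[159+207*k,139+60*k],[159+50*k,139+135*k]],.016)
print(a,b,np.linalg.norm(a-b)); print(ray(c,[[159+165*k,139+250*k]],.004))
m=(a+b)/2; d=(b-a)[:2]; print(m)
s=get_state(); print(s["tcp_pos"]); print(calibration("wrist"))
im=read_camera("wrist");cv2.imwrite("pics/w0.png",im[:,:,::-1])
E
```

```text
[0.64250855 0.14351931 0.016     ] [0.61023123 0.20632531 0.016     ] 0.07061457484804164
[[0.56561611 0.15965302 0.004     ]]
[0.62636989 0.17492231 0.016     ]
[ 0.20610475 -0.5363171   0.23051378]
{'K': array([[292.22559069,   0.        , 252.81315173],
       [  0.        , 292.22559069, 186.22653093],
       [  0.        ,   0.        ,   1.        ]]), 'D': array([-0.05596889,  0.        ,  0.        ,  0.        ,  0.        ]), 'world_to_cam': array([[ 0.35848728, -0.93353102, -0.00258983, -0.57291114],
       [-0.90068637, -0.34660132,  0.26197632, -0.03421253],
       [-0.24546066, -0.09158256, -0.96507083,  0.37926915],
       [ 0.        ,  0.        ,  0.        ,  1.        ]])}
```

View pics/w0.png

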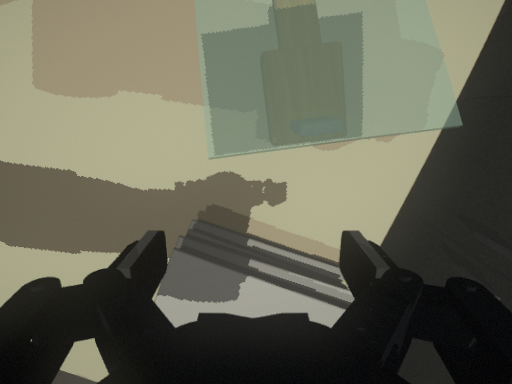

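Call:
{"fn": "jog_arm", "kwargs": {
  "plan": [
    [0.02,0.03,0,0,0,4.8],
    [0.02,0.03,0,0,0,4.8],
    [0.02,0.03,0,0,0,4.8],
    [0.02,0.03,0,0,0,4.8],
    [0.02,0.03,0,0,0,4.8],
    [0.02,0.03,0,0,0,4.8],
    [0.02,0.03,0,0,0,4.8],
    [0.02,0.03,0,0,0,4.8],
    [0.02,0.03,0,0,0,4.8],
    [0.02,0.03,0,0,0,4.8]
  ],
  "hand": 0,
  "force": 20
}}

```text
clock: 1.15
tcp_pos: [0.4067, -0.2354, 0.2312]
orientation: [-0.0, 0.823, 0.568, -0.0]
wrist_force: [0.5, -0.7, 0.4]
finger_gap: -0.0003
```

Call:
{"fn": "jog_arm", "kwargs": {
  "plan": [
    [0.024,0.037,0,0,0,4.8],
    [0.024,0.037,0,0,0,4.8],
    [0.024,0.037,0,0,0,4.8],
    [0.024,0.037,0,0,0,4.8],
    [0.024,0.037,0,0,0,4.8],
    [0.024,0.037,0,0,0,4.8],
    [0.024,0.037,0,0,0,4.8],
    [0.024,0.037,0,0,0,4.8],
    [0.024,0.037,0,0,0,4.8],
    [0,0,0,0,0,4.8]
  ]
}}

```text
clock: 2.15
tcp_pos: [0.624, 0.1007, 0.2297]
orientation: [-0.0, 0.519, 0.855, 0.001]
wrist_force: [-0.7, -0.4, 0.2]
finger_gap: 0.0002
```

Run:
```python
from h import *
s=get_state(); print(s["clock"],s["tcp_pos"],s["orientation"],s["joint_pos"],s["wrist_force"],s["finger_gap"])
np.save("c1.npy",calibration("wrist"),allow_pickle=True)
im=read_camera("wrist");cv2.imwrite("pics/w1.png",im[:,:,::-1])
```

```text
2.15 [0.62402553 0.10073988 0.22968029] [-4.78486743e-04  5.18691519e-01  8.54961185e-01  5.01398027e-04] [0.03250055 0.42813552 0.20955423 1.35246892 0.0013627  1.12314023] [-0.71438889 -0.44231588  0.20353848] 0.0002191200562710738
```

View pics/w1.png

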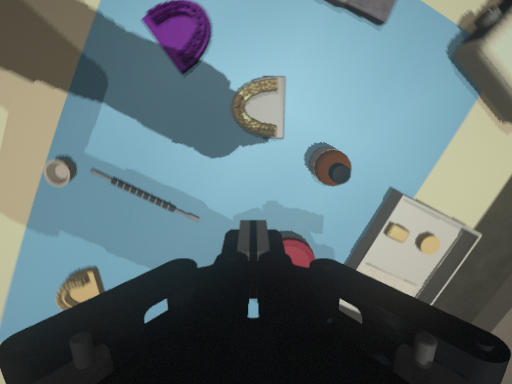

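Run:
```python
from h import *
c=np.load("c1.npy",allow_pickle=True).item()
im=cv2.imread("pics/w1.png")
cv2.imwrite("pics/w1c.png",cv2.resize(im[60:160,210:310],(600,600),interpolation=cv2.INTER_CUBIC))
M=c["world_to_cam"];print("cam",-M[:3,:3].T@M[:3,3])
s=get_state()["tcp_pos"];print(proj(c,[s]),(M[:3,:3]@s+M[:3,3]))
hsv=cv2.cvtColor(im[60:160,210:310],cv2.COLOR_BGR2HSV)
for r in (20,30,46,60):print(hsv[r,10:90:6].tolist())
```

```text
cam [0.59292053 0.16019743 0.37273946]
[[249.2600319  239.87271167]] [-0.00189757  0.0286502   0.15576877]
[[98, 77, 119], [98, 79, 129], [98, 75, 213], [98, 73, 213], [98, 75, 214], [97, 73, 196], [39, 13, 134], [22, 67, 118], [23, 70, 132], [21, 83, 148], [39, 11, 169], [97, 65, 196], [97, 74, 215], [97, 73, 214]]
[[98, 78, 117], [99, 78, 118], [98, 78, 137], [90, 20, 125], [25, 76, 131], [21, 77, 126], [21, 81, 129], [22, 56, 101], [23, 63, 105], [26, 39, 105], [38, 12, 175], [97, 69, 208], [98, 73, 217], [98, 74, 217]]
[[99, 81, 116], [99, 82, 118], [30, 18, 87], [23, 53, 77], [22, 40, 116], [27, 14, 178], [34, 11, 179], [33, 13, 180], [30, 11, 180], [30, 13, 181], [36, 14, 180], [97, 72, 217], [97, 71, 218], [98, 71, 218]]
[[99, 83, 117], [98, 79, 116], [99, 78, 115], [21, 66, 100], [21, 77, 109], [31, 50, 137], [30, 30, 94], [30, 13, 180], [30, 11, 180], [33, 13, 181], [36, 14, 184], [97, 73, 217], [97, 73, 217], [97, 72, 216]]
```

View pics/w1c.png

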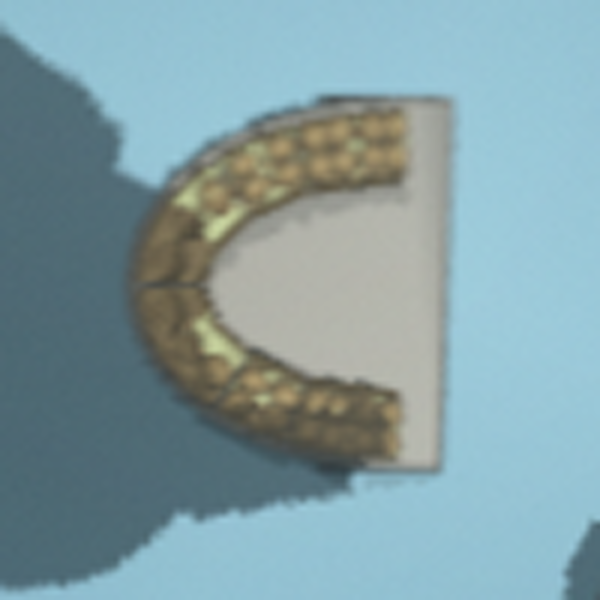

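Run:
```python
from h import *
c=np.load("c1.npy",allow_pickle=True).item()
im=cv2.imread("pics/w1.png")
hsv=cv2.cvtColor(im,cv2.COLOR_BGR2HSV)
h,s,v=cv2.split(hsv)
blue=((h>85)&(h<110)&(s>45)).astype(np.uint8)
m=1-blue; n,l,st,ce=cv2.connectedComponentsWithStats(m)
k=l[107,270]; m=(l==k).astype(np.uint8); print(st[k])
ct=max(cv2.findContours(m,0,cv2.CHAIN_APPROX_NONE)[0],key=len)[:,0]
# right edge points
e=np.array([[np.where(m[y])[0].max()+.5,y] for y in range(82,134)],float)
w=ray(c,e,.016)[:,:2]
mu=w.mean(0);u,S,V=np.linalg.svd(w-mu);d=V[0];d=d if d[1]>0 else -d
yaw=np.arctan2(-d[0],d[1]);print("yaw",np.degrees(yaw),S[1]/np.sqrt(len(w)))
R=np.array([[np.cos(yaw),-np.sin(yaw)],[np.sin(yaw),np.cos(yaw)]])
W=ray(c,ct.astype(float),.016)[:,:2]@R  # in model axes
print("ext",W.min(0),W.max(0))
back=np.median((w@R)[:,0])
cen=R@np.array([back-.032,(W[:,1].min()+W[:,1].max())/2]);print("cen",cen)
T=np.array([[12,25],[-4,21],[-18,10],[-18,-10],[-4,-21],[12,-25]])/1000.
tw=T@R.T+cen
for i,t in enumerate(tw):print(i+1,t.round(4))
out=im.copy()
big=cv2.resize(im[60:160,210:310],(600,600),interpolation=cv2.INTER_CUBIC)
def dr(P,col):
    for p in (proj(c,P)-[210,60]+.5)*6: cv2.circle(big,tuple(int(q) for q in p),5,col,-1)
dr(np.c_[tw,np.full(6,.0395)],(0,0,255))
cr=np.array([[32,36],[32,-36],[-32,0]])/1000@R.T+cen
dr(np.c_[cr,np.full(3,.016)],(255,0,0))
cv2.imwrite("pics/w1d.png",big)
np.savez("model.npz",cen=cen,yaw=yaw)
# cross-check in scene camera
sc=calibration("scene");s0=cv2.imread("pics/scene0.png")
p=proj(sc,np.c_[tw,np.full(6,.0395)]);p2=proj(sc,np.c_[cr,np.full(3,.016)])
b2=cv2.resize(s0[160:210,280:330],(600,600),interpolation=cv2.INTER_CUBIC)
for q,col in((p,(0,0,255)),(p2,(255,0,0))):
    for a in (q-[280,160]+.5)*12: cv2.circle(b2,tuple(int(x) for x in a),6,col,-1)
cv2.imwrite("pics/s1d.png",b2)
```

```text
[ 231   76   55   63 2743]
yaw 26.88663478246512 0.00033446815418045213
ext [ 0.57575153 -0.1606174 ] [ 0.63875668 -0.08903456]
cen [0.59753666 0.16301776]
1 [0.5969 0.1907]
2 [0.5845 0.1799]
3 [0.577  0.1638]
4 [0.586 0.146]
5 [0.6035 0.1425]
6 [0.6195 0.1461]
```

View pics/w1d.png

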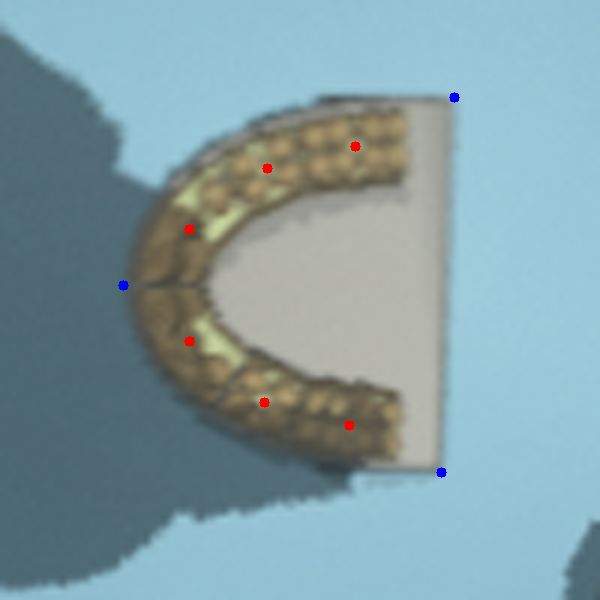

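View pics/s1d.png

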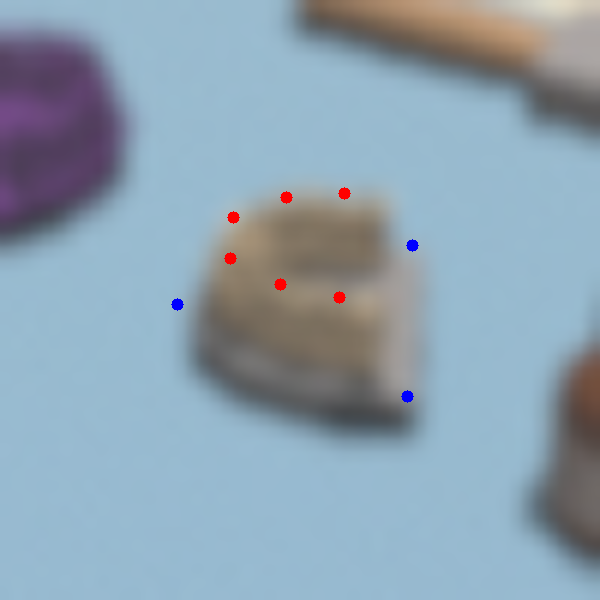

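Call:
{"fn": "jog_arm", "kwargs": {
  "plan": [
    [-0.005,0.02,-0.02,0,0,0],
    [-0.005,0.02,-0.03,0,0,0],
    [-0.005,0.02,-0.03,0,0,0],
    [-0.005,0.02,-0.03,0,0,0],
    [-0.005,0.015,-0.03,0,0,0],
    [0,0,-0.02,0,0,0],
    [0,0,-0.01,0,0,0],
    [0,0,0,0,0,0],
    [0,0,0,0,0,0],
    [0,0,0,0,0,0]
  ]
}}

```text
clock: 3.2
tcp_pos: [0.5985, 0.1909, 0.063]
orientation: [0.001, 0.523, 0.852, 0.001]
wrist_force: [-0.5, -0.3, -1.0]
finger_gap: 0.0003
```

Run:
```python
from h import *
s=get_state(); print(s["clock"],s["tcp_pos"],s["orientation"],s["wrist_force"])
c=calibration("wrist")
im=read_camera("wrist")[:,:,::-1].copy()
print(proj(c,[s["tcp_pos"]]))
cv2.imwrite("pics/w2.png",im)
```

```text
3.2 [0.59852156 0.19085528 0.06295935] [0.00105313 0.52287032 0.85241109 0.00092592] [-0.49561642 -0.31557743 -1.0089893 ]
[[252.78759382 237.8157197 ]]
```

View pics/w2.png

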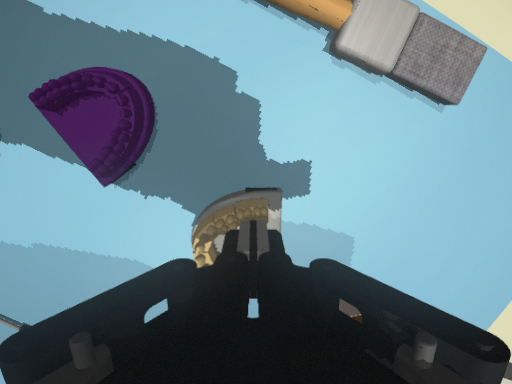

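Call:
{"fn": "jog_arm", "kwargs": {
  "plan": [
    [-0.001,0,-0.006,0,0,0],
    [0,0,-0.006,0,0,0],
    [0,0,-0.005,0,0,0],
    [0,0,-0.003,0,0,0],
    [0,0,-0.002,0,0,0],
    [0,0,-0.002,0,0,0],
    [0,0,-0.002,0,0,0],
    [0,0,-0.001,0,0,0],
    [0,0,0,0,0,0],
    [0,0,0,0,0,0]
  ]
}}

```text
clock: 4.25
tcp_pos: [0.5961, 0.1912, 0.0348]
orientation: [0.0, 0.522, 0.853, 0.0]
wrist_force: [-3.4, 0.8, 5.1]
finger_gap: 0.0001
```

Call:
{"fn": "jog_arm", "kwargs": {
  "plan": [
    [0,0,0.008,0,0,0],
    [0,0,0.008,0,0,0],
    [-0.004,-0.004,0,0,0,8],
    [-0.004,-0.004,0,0,0,8],
    [-0.0035,-0.003,0,0,0,8],
    [0,0,-0.005,0,0,0],
    [0,0,-0.004,0,0,0],
    [0,0,-0.004,0,0,0],
    [0,0,-0.003,0,0,0],
    [0,0,0,0,0,0]
  ]
}}

```text
clock: 5.25
tcp_pos: [0.5853, 0.1803, 0.0348]
orientation: [0.0, 0.334, 0.943, 0.0]
wrist_force: [-0.9, -0.1, 4.9]
finger_gap: -0.0002
```

Run:
```python
from h import *
s=get_state(); print(s["clock"],s["tcp_pos"],s["orientation"],s["wrist_force"],s["ft_torque"])
```

```text
5.25 [0.58526337 0.18033326 0.03479883] [4.93304974e-04 3.34163681e-01 9.42514902e-01 2.23617964e-04] [-0.92798085 -0.1366038   4.87162963] [-0.11684938  0.10019194  0.00140363]
```

Call:
{"fn": "jog_arm", "kwargs": {
  "plan": [
    [0,0,0.01,0,0,0],
    [0,0,0.01,0,0,0],
    [0,0,0.01,0,0,0],
    [-0.002,-0.004,0,0,0,8],
    [-0.002,-0.004,0,0,0,8],
    [-0.002,-0.004,0,0,0,8],
    [-0.0015,-0.004,0,0,0,8],
    [0,0,0,0,0,0],
    [0,0,0,0,0,0],
    [0,0,0,0,0,0]
  ]
}}

```text
clock: 6.25
tcp_pos: [0.5775, 0.1644, 0.0647]
orientation: [0.0, 0.062, 0.998, 0.0]
wrist_force: [-0.6, -0.2, -0.2]
finger_gap: -0.0003
```

Run:
```python
from h import *
s=get_state(); print(s["clock"],s["tcp_pos"],s["orientation"],s["wrist_force"],s["ft_torque"])
c=calibration("wrist")
im=read_camera("wrist")[:,:,::-1].copy();cv2.imwrite("pics/w3.png",im)
sc=read_camera("top")[:,:,::-1].copy()
a=cv2.resize(im[150:280,180:330],(450,390),interpolation=cv2.INTER_CUBIC)
b=cv2.resize(sc[139:187,159:207],(340,390),interpolation=cv2.INTER_CUBIC)
cv2.imwrite("pics/w3c.png",np.hstack([a,b]))
```

```text
6.25 [0.57748795 0.16442202 0.06469419] [2.76027602e-04 6.20380045e-02 9.98073735e-01 1.70793628e-04] [-0.56860071 -0.16722588 -0.1631628 ] [-0.01486294  0.00866778 -0.03011341]
```

View pics/w3c.png

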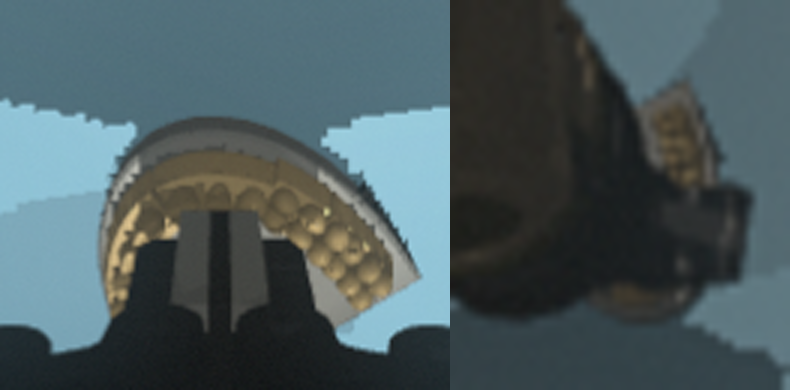

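Call:
{"fn": "jog_arm", "kwargs": {
  "plan": [
    [0,0,-0.008,0,0,0],
    [0,0,-0.008,0,0,0],
    [0,0,-0.003,0,0,0],
    [0,0,-0.003,0,0,0],
    [0,0,-0.002,0,0,0],
    [0,0,-0.002,0,0,0],
    [0,0,-0.002,0,0,0],
    [0,0,-0.002,0,0,0],
    [0,0,0,0,0,0],
    [0,0,0,0,0,0]
  ]
}}

```text
clock: 7.35
tcp_pos: [0.5773, 0.1642, 0.0348]
orientation: [0.0, 0.061, 0.998, 0.0]
wrist_force: [-1.9, -0.8, 4.0]
finger_gap: -0.0
```

Call:
{"fn": "jog_arm", "kwargs": {
  "plan": [
    [0,0,0.01,0,0,0],
    [0,0,0.01,0,0,0],
    [0.001,-0.002,0,0,0,8],
    [0.001,-0.002,0,0,0,8],
    [0.001,-0.002,0,0,0,8],
    [0.001,-0.002,0,0,0,8],
    [0.001,-0.002,0,0,0,8],
    [0.001,-0.002,0,0,0,8],
    [0.001,-0.003,0,0,0,8],
    [0.002,-0.003,0,0,0,8]
  ]
}}

```text
clock: 8.35
tcp_pos: [0.5868, 0.1462, 0.0552]
orientation: [0.001, -0.48, 0.877, -0.0]
wrist_force: [-0.5, 0.1, 0.1]
finger_gap: -0.0001
```

Call:
{"fn": "jog_arm", "kwargs": {
  "plan": [
    [0,0,0,0,0,3],
    [0,0,-0.006,0,0,0],
    [0,0,-0.003,0,0,0],
    [0,0,-0.003,0,0,0],
    [0,0,-0.002,0,0,0],
    [0,0,-0.002,0,0,0],
    [0,0,-0.002,0,0,0],
    [0,0,-0.002,0,0,0],
    [0,0,0,0,0,0],
    [0,0,0,0,0,0]
  ]
}}

```text
clock: 9.35
tcp_pos: [0.5862, 0.1463, 0.0349]
orientation: [0.0, -0.5, 0.866, 0.0]
wrist_force: [-2.3, 0.1, 5.0]
finger_gap: -0.0
```

Call:
{"fn": "jog_arm", "kwargs": {
  "plan": [
    [0,0,0.01,0,0,0],
    [0,0,0.01,0,0,0],
    [0,0,0.01,0,0,0],
    [0.005,-0.001,0,0,0,8],
    [0.005,-0.001,0,0,0,8],
    [0.005,-0.001,0,0,0,8],
    [0.0025,-0.0005,0,0,0,8],
    [0,0,0,0,0,0],
    [0,0,0,0,0,0],
    [0,0,0,0,0,0]
  ]
}}

```text
clock: 10.35
tcp_pos: [0.6036, 0.1428, 0.0646]
orientation: [-0.0, 0.719, -0.695, 0.0]
wrist_force: [-0.1, 0.2, 0.4]
finger_gap: -0.0
```

Run:
```python
from h import *
s=get_state(); print(s["clock"],s["tcp_pos"],s["orientation"],s["wrist_force"],s["ft_torque"])
im=read_camera("wrist")[:,:,::-1].copy()
sc=read_camera("scene")[:,:,::-1].copy()
a=cv2.resize(im[150:280,180:330],(450,390),interpolation=cv2.INTER_CUBIC)
b=cv2.resize(sc[160:210,280:330],(340,390),interpolation=cv2.INTER_CUBIC)
cv2.imwrite("pics/w4c.png",np.hstack([a,b]))
```

```text
10.35 [0.60362932 0.14276261 0.06462864] [-3.49478993e-05  7.18664410e-01 -6.95357077e-01  3.89486683e-06] [-0.05475491  0.151293    0.42610042] [0.04757663 0.049759   0.01829183]
```

View pics/w4c.png

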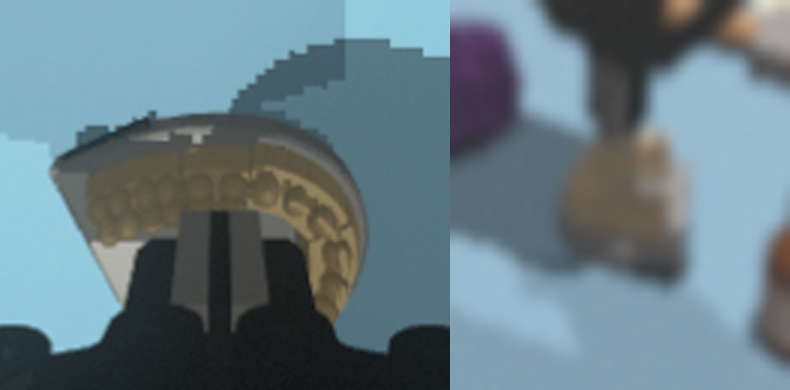

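The front sections sit down on the plate. Sections 5 and 6, on the left of the crop, still show a gap underneath. The finger is over section 5.

Call:
{"fn": "jog_arm", "kwargs": {
  "plan": [
    [0,0,-0.008,0,0,0],
    [0,0,-0.008,0,0,0],
    [0,0,-0.003,0,0,0],
    [0,0,-0.003,0,0,0],
    [0,0,-0.002,0,0,0],
    [0,0,-0.002,0,0,0],
    [0,0,-0.002,0,0,0],
    [0,0,-0.002,0,0,0],
    [0,0,0,0,0,0],
    [0,0,0,0,0,0]
  ]
}}

```text
clock: 11.45
tcp_pos: [0.6038, 0.1427, 0.0348]
orientation: [-0.0, 0.719, -0.695, 0.0]
wrist_force: [-2.3, -0.8, 4.3]
finger_gap: -0.0
```

Call:
{"fn": "jog_arm", "kwargs": {
  "plan": [
    [0,0,0.01,0,0,0],
    [0,0,0.006,0,0,0],
    [0.006,0.001,0,0,0,8],
    [0.006,0.001,0,0,0,8],
    [0.004,0.0015,0,0,0,8],
    [0,0,-0.005,0,0,0],
    [0,0,-0.004,0,0,0],
    [0,0,-0.004,0,0,0],
    [0,0,-0.003,0,0,0],
    [0,0,0,0,0,0]
  ]
}}

```text
clock: 12.45
tcp_pos: [0.6197, 0.1462, 0.0348]
orientation: [-0.0, 0.848, -0.53, 0.0]
wrist_force: [-1.3, 0.4, 3.6]
finger_gap: 0.0
```

Call:
{"fn": "jog_arm", "kwargs": {
  "plan": [
    [0,0,0,0,0,0],
    [0,0,0,0,0,0],
    [0,0,0.01,0,0,0],
    [0,0,0.02,0,0,0],
    [0,0,0.03,0,0,0],
    [0,-0.02,0.04,0,0,0],
    [0.005,-0.03,0.04,0,0,0],
    [0.01,-0.03,0.03,0,0,0],
    [0.01,-0.02,0,0,0,0],
    [0,0,0,0,0,0]
  ]
}}

```text
clock: 13.45
tcp_pos: [0.6464, 0.0435, 0.2057]
orientation: [-0.001, 0.847, -0.531, 0.002]
wrist_force: [0.1, -0.8, -1.3]
finger_gap: -0.0002
```

Run:
```python
from h import *
s=get_state(); print(s["clock"],s["tcp_pos"],s["orientation"],s["wrist_force"])
np.save("c5.npy",calibration("wrist"),allow_pickle=True)
im=read_camera("wrist")[:,:,::-1].copy();cv2.imwrite("pics/w5.png",im)
sc=read_camera("scene")[:,:,::-1].copy();cv2.imwrite("pics/s5.png",sc)
cv2.imwrite("pics/s5c.png",cv2.resize(sc[160:210,280:330],(500,500),interpolation=cv2.INTER_CUBIC))
```

```text
13.45 [0.64643525 0.04349891 0.20566878] [-5.02182488e-04  8.47085904e-01 -5.31453284e-01  1.62055050e-03] [ 0.10647859 -0.80233253 -1.25681622]
```

View pics/w5.png

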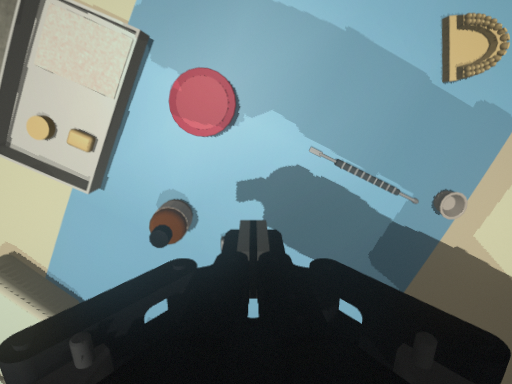

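View pics/s5c.png

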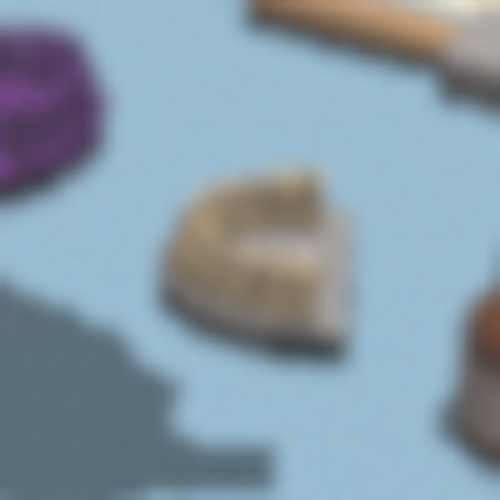

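Call:
{"fn": "jog_arm", "kwargs": {
  "plan": [
    [-0.012,0.03,-0.01,0,0,0],
    [-0.012,0.03,-0.02,0,0,0],
    [-0.012,0.03,-0.02,0,0,0],
    [-0.012,0.03,-0.03,0,0,0],
    [0,0,-0.03,0,0,0],
    [0,0,-0.01,0,0,0],
    [0,0,0,0,0,0],
    [0,0,0,0,0,0],
    [0,0,0,0,0,0],
    [0,0,0,0,0,0]
  ]
}}

```text
clock: 14.55
tcp_pos: [0.598, 0.166, 0.0857]
orientation: [-0.001, 0.848, -0.53, 0.001]
wrist_force: [1.0, -0.3, 0.1]
finger_gap: 0.0
```

Run:
```python
from h import *
s=get_state(); print(s["clock"],s["tcp_pos"])
c=calibration("wrist")
im=read_camera("wrist")[:,:,::-1].copy()
m=np.load("model.npz");y=m["yaw"];R=np.array([[np.cos(y),-np.sin(y)],[np.sin(y),np.cos(y)]])
cr=np.array([[32,36],[32,-36]])/1000@R.T+m["cen"]
x0,y0,w,h=170,140,180,135
a=cv2.resize(im[y0:y0+h,x0:x0+w],(w*4,h*4),interpolation=cv2.INTER_CUBIC)
for p in (proj(c,np.c_[cr,[.016,.016]])-[x0,y0]+.5)*4: cv2.circle(a,tuple(int(q) for q in p),3,(0,0,255),-1)
cv2.imwrite("pics/w6c.png",a)
```

```text
14.55 [0.59800301 0.16598669 0.08571159]
```

View pics/w6c.png

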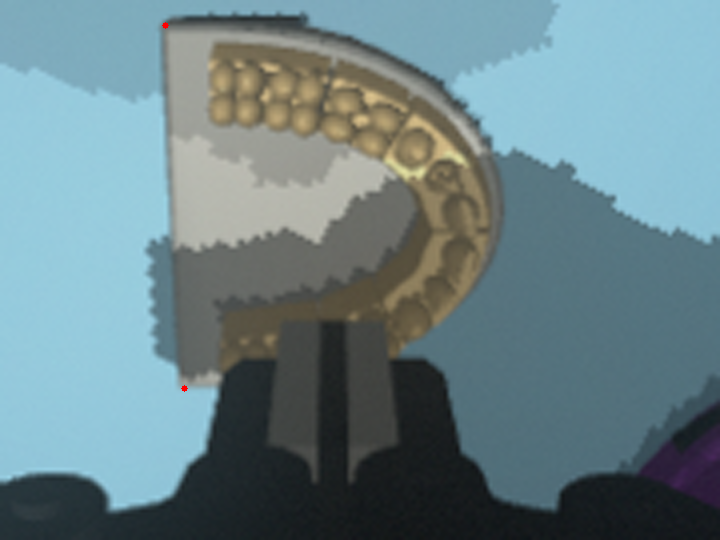

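The tops are level, the cut lines run flush, and the plate's back corners match where they were at the start. The fingers are clear of everything.

```bash
python3 -c "
from workcell import *
print(get_state()['wrist_force']); print(hand_in())"
```

```text
[-0.20521937 -0.13940205  0.26638234]
the job is handed in; nothing more can be done
None
```

I pressed all six sections home in order 1, 2, 3, 4, 5, 6 with the shut fingertips, then handed the job in at about 14.6 s of the 48 s allowed. `hand_in` gives no verdict, so the result rests on my own checks below.

- **Seating:** Each press ended with the fingertips at z = 34.8–34.9 mm, and the seated biting surface is at 35 mm. The upward force on the tool was 3.6–5.1 N, more than the 1.5 N of pin friction, so each section had reached its stop.
- **Model position:** In the last wrist image the tops were level, and the plate's back corners lay on the points measured at the start. Part of sections 1–3 was hidden behind the fingers in that view. I had seen 1 and 2 level after pressing them, and the whole row looked even in the blurred scene camera image.
- **Other objects:** I never moved the fingers near the cast or anything else on the mat, and the fingers were clear of everything at hand-in.

No check failed or disagreed.

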